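# Latch a tool battery in the bench charger and prove it with a tug

## Robot

A 6-joint arm with a two-finger parallel gripper is mounted at the origin on the work surface. World frame = base frame: x ahead of the robot, y to its left, z up, the work surface at z = 0. Lengths are in m, angles in rad, forces in N, time in s.
With the tool pointing down it reaches from about 0.275 to 0.725 m from the base axis. Payload 5.6 kg.
Tool frame: the origin (TCP) lies on the centre line of the jaws, within the pads' length; the fingertips stand 17 mm ahead of it and the grasp point (between the pads) lies 2 mm behind it; x points along the fingers, y is the direction in which the jaws open and shut, and the axes are right-handed (so a half turn about x gives the same grasp; the last joint's range is limited). The gripper opens to 85 mm and grips with 20 to 120 N. Pads are 22 mm wide; open, the fingers measure 114 mm over their backs; the gripper's body (76 mm by 85 mm) begins 54 mm behind the grasp point. The pads swing forward as they close: fully open they stand 13 mm farther back than shut.
Start: joints at [1.608, 0.255, 0.108, 0, -1.424, -0.285], TCP at [0.135, 0.533, 0.248] pointing down, gripper open.
Joint ranges: [-2.95, 2.95], [-1.21, 1.97], [-1.09, 1.5], [-2.87, 1.71], [-2.94, -0.07], [-3.05, 3.05]. Speed limits (rad/s): [2.57, 2.57, 3.14, 3.14, 3.14, 3.14].

## Interface

Orientations are given as a 3x3 rotation matrix whose columns are the frame's x, y, z axes.
In Python, from workcell import * gives the robot as it stands.
- The arm moves only by the tool jog_arm, never from a script. Its argument "steps" is a list of rows, each a list of 7 numbers: the shift along the tool's x, y, z in mm, then the turn, a rotation vector about the tool's x, y, z in degrees, then the opening, from 0 (shut) to 1 (fully open). In form: [[tx, ty, tz, wx, wy, wz, grip], ...]. A call has 1 to 8 rows; each row is the pose to reach, as a shift and turn from the pose measured when the call began, along the tool's axes at that moment; what a row does not reach only later rows make up. A row lasts 1/10 s, in which the tool goes at most 50 mm and 8.59 degrees, less where a joint would pass 70% of its speed; a pose out of reach is approached as far as the arm can. A call with a gripper value outside its range is refused whole. The fingers move at their own pace and stop on an object; the grip force is fixed at half the most. Time passes only in rows, so rows that repeat a pose let the fingers close. It gives the time, the measured TCP pose, the force and the opening at its end, in the units of the state.
- state(): the state, without advancing time (a new reading comes with each control period).
- read_camera(name): name is "scene" or "side" or "wrist"; returns a dict with "frame" (384x512x3 uint8, red, green, blue), "vertical_fov" (degrees; the focal length in pixels is half the picture's height over the tangent of half this angle, whatever the lens; pixels are square), "cx", "cy" (the principal point, pixels), "extrinsics" (4x4, takes a point from world to camera coordinates). Camera axes: x right, y up, looking along -z (the intrinsics and any distortion apply to the point x, -y, -z); pixel columns grow to the right and rows downward; lengths in m; the calibration is good to about 2 mm. A picture is of the moment at which its call begins. There is no depth.
- hand_in(): hands the job in, once; it reports no verdict.
The state is a dict: "clock": time; "joints": joint angles; "qvel": joint speeds; "tau": joint torques, N m; "tool_pos": TCP position; "eef_rot": TCP orientation; "contact_force": force on the tool from outside, world axes, zero at the start; "moment": the same for the moment, N m; "grip_width": finger opening in m.
Only numpy, scipy, OpenCV 4.12 (cv2) and the standard library are available. Lean on these libraries where they do the work, as an engineer would, in place of code of your own. Each camera call takes 0.05 s, during which the arm holds its last target. There are 200 camera calls.

## Task

Pick up the cordless-tool battery pack from among the clutter and press it fully home in either bay of the sloping charger; one bay's catches are worn out and you cannot see which. Keep hold and tug it firmly straight out of the bay to confirm that it has latched; if it lifts free, reseat it in the other bay and tug again. Once it holds, let it back down, let go and leave it there latched, and do not knock the other things on the bench out of place.

Things in the scene. Friction and masses are not known exactly. Their poses are not given: they have to be found in the camera images.
- pack: Loose battery pack, about 0.34 kg, upright on the bench: black foot 84 (x) x 54 (y) x 14 mm high, on it a grey body 66 (x) x 38 (y) mm rising to 66 mm. Origin: centre of underside, z up, x along the long side. Fits a bay either way round (half turn about z). Grip across the 38 mm, pad centre about 46 mm above the underside: fingertips then clear the bay walls and the offcut.
- charger: Fixed grey charger with black bay walls, 172 (y) x 125 (x) mm, 130 mm high at its -x side. Origin: on the bench under its middle. Two bays side by side, 84 mm apart along y, lean 32 degrees towards its +x (away from the robot). Sound catches give way to an 8 to 15 N press (the pack's weight is not enough), then let it lift 2.5 mm and hold any tug up to 25 N; worn ones let go at under 5 N beyond its weight.
- bay_a: Bay on the charger's +y side. Origin: floor centre, 75 mm above the bench; z points straight out of it (pack goes in along -z), x down the slope, y across. A seated pack shares its origin and axes (or half a turn about z). Pocket 86.4 (x) x 57 (y) mm; side walls 27, end walls 30 mm high with lead-ins. At each end a sprung tooth stands 6 mm in; its sloping top is 20 to 33 mm above the floor.
- bay_b: The charger's other bay, on its -y side; the same in everything as bay_a.
- catch_1: The pair of catches (grey teeth at both ends) of one bay, either one. Origin: on the bench under that bay's floor centre, axes as the charger's. One pair is sound, the other worn; they look alike from above and only a tug tells. The teeth snap over the ends of the foot only when the pack is on the bay's floor; a good tug loads them with more than 7 N.
- catch_2: The pair of catches of the other bay, described as catch_1.
- offcut: Bystander, leave alone: flat wooden offcut 120 x 40 x 18 mm high, lying beside the pack (long side roughly along the pack's). Origin: centre of the underside.
- tape: Bystander, leave alone: black tape measure 58 x 58 x 32 mm high, lying close to the pack's +x end. Origin: centre of the underside.
- jar: Bystander, leave alone: glass screw jar, 52 mm across, 70 mm high, standing near the pack's -x end. Origin: centre of the underside.
- chisel: Bystander, leave alone: chisel lying on the bench near the pack's -y side, 200 mm long and 22 mm high; origin under the ferrule, wooden handle towards its -x, blade towards +x
- glue: Bystander, leave alone: full glue bottle, 64 mm across, 190 mm high, standing in the middle of the bench between pack and charger. Origin: centre of the underside.
- tin: Bystander, leave alone: open metal tin, 60 mm across, 90 mm high, standing in the middle of the bench, nearer the robot than the glue bottle. Origin: centre of the underside.

How it is judged:
By the outcome, as a careful person would: the job done as asked, in the order asked, and still so for the second after the job is handed in, with the robot touching nothing.
It also fails if it takes over 67 s, if anything falls off the work surface, if the arm or the gripper's body presses on something with over 40 N, if the wrist force passes 120 N, or if a joint passes its speed limit or range.

## Working session

There is one attempt and no reset: what is moved stays moved. The work goes in short steps, Python scripts to look and compute and a tool call to move; the robot and the scene stay as the last step left them, time stands still between calls to the robot, and variables do not carry over. Pictures are saved under pics/ and viewed, about 8 in all and at most 12, crops included, and the job is handed in when it is done.

Besides the shell and the picture viewer there is one more tool, called after ">>>" as name(argument=value, ...) on one line, values as JSON. jog_arm: Moves the arm, as the interface text tells. Its arguments: {"type":"object","properties":{"steps":{"type":"array"}},"required":["steps"]}

```bash
ls; mkdir -p pics
python3 - <<'E'
from workcell import *
import cv2
for n in ("scene","side"):
    c=read_camera(n); cv2.imwrite(f"pics/{n}0.png",c["frame"][:,:,::-1])
    print({k:v for k,v in c.items() if k!="frame"})
print(state())
E
```

```text
pics
{'vertical_fov': 52.938639503333675, 'cx': 257.77843681560597, 'cy': 190.41847576640703, 'extrinsics': array([[ 0.13543271,  0.9905437 , -0.02193523, -0.0922177 ],
       [-0.64753804,  0.10524827,  0.75472995,  0.29091472],
       [ 0.74990164, -0.08801123,  0.65566878, -1.16284323],
       [ 0.        ,  0.        ,  0.        ,  1.        ]])}
{'vertical_fov': 56.32072469662534, 'cx': 249.774442252699, 'cy': 193.81458033542296, 'extrinsics': array([[-0.95705064, -0.28967475, -0.01194192,  0.50153474],
       [ 0.1870642 , -0.64845819,  0.73790851, -0.15799011],
       [-0.2214973 ,  0.7039819 ,  0.6747951 , -0.7810962 ],
       [ 0.        ,  0.        ,  0.        ,  1.        ]])}
{'clock': 0.1, 'joints': array([ 1.60756855e+00,  2.55684704e-01,  1.07162316e-01, -3.89328504e-04,
       -1.42389828e+00, -2.84598820e-01]), 'qvel': array([ 0.00139458, -0.00116523,  0.00173967, -0.00011224, -0.00123211,
       -0.00010628]), 'tau': array([-1.77831287e-03, -3.87605774e+01,  2.38474166e+01,  5.37781075e+00,
       -3.74928029e-03,  6.41447002e-07]), 'tool_pos': array([0.13476955, 0.53282207, 0.2475041 ]), 'eef_rot': array([[-3.25158450e-04, -2.45352821e-01, -9.69433797e-01],
       [-1.63738577e-03, -9.69432418e-01,  2.45353021e-01],
       [-9.99998607e-01,  1.66711571e-03, -8.65180744e-05]]), 'contact_force': array([-0.37843042, -0.57835557, -0.31619365]), 'moment': array([ 0.01938132, -0.00722413,  0.03971174]), 'grip_width': 0.08518413415499408}
```

View pics/scene0.png

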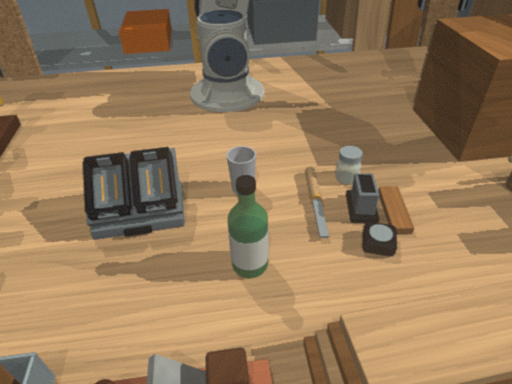

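View pics/side0.png

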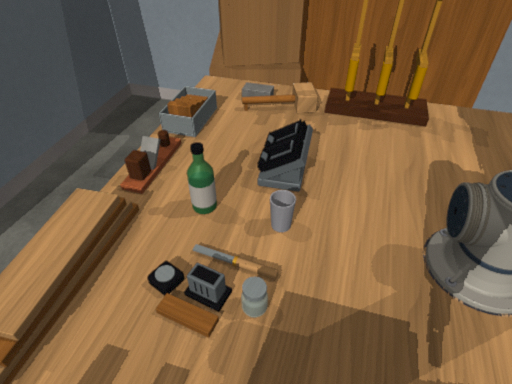

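The scene picture shows the pack at about (364,200), the offcut, tape, jar and chisel around it, the charger at (135,190), and the glue and tin between. The side picture shows the same things, with the pack at (208,286) and the charger at (287,155). I'll zoom in to measure them.

```bash
cat > h.py <<'E'
import numpy as np, cv2
def cam(c):
    E=c["extrinsics"];f=c["frame"].shape[0]/2/np.tan(np.radians(c["vertical_fov"]/2));return E[:3,:3],E[:3,3],f,c["cx"],c["cy"]
def proj(c,P):
    R,t,f,cx,cy=cam(c);q=np.atleast_2d(P)@R.T+t
    return np.c_[cx+f*q[:,0]/-q[:,2],cy-f*q[:,1]/-q[:,2]]
def ray(c,u,v):
    R,t,f,cx,cy=cam(c);d=R.T@np.array([(u-cx)/f,-(v-cy)/f,-1]);return -R.T@t,d/np.linalg.norm(d)
def onplane(c,u,v,z):
    o,d=ray(c,u,v);return o+d*(z-o[2])/d[2]
def tri(rays):
    A=np.zeros((3,3));b=np.zeros(3)
    for o,d in rays:
        M=np.eye(3)-np.outer(d,d);A+=M;b+=M@o
    p=np.linalg.solve(A,b);return p,[np.linalg.norm((np.eye(3)-np.outer(d,d))@(p-o)) for o,d in rays]
E
python3 - <<'E'
from workcell import *
from h import *
S=cv2.imread("pics/scene0.png");D=cv2.imread("pics/side0.png")
def crop(I,x,y,w,h,k):
    o=cv2.resize(I[y:y+h,x:x+w],None,fx=k,fy=k,interpolation=cv2.INTER_CUBIC)
    for i in range(0,w,10): cv2.putText(o,str(x+i),(i*k,8),0,.3,(0,0,255),1); cv2.line(o,(i*k,10),(i*k,14),(0,0,255),1)
    for j in range(10,h,10): cv2.putText(o,str(y+j),(0,j*k+3),0,.3,(0,0,255),1)
    return o
a=crop(S,330,140,90,120,5);b=np.zeros((600,350,3),np.uint8)
cv2.imwrite("pics/c1.png",np.hstack([crop(S,335,140,80,120,5),crop(D,150,230,80,120,5)]))
cv2.imwrite("pics/c2.png",np.hstack([crop(S,75,140,115,100,4),crop(D,245,110,85,100,4)]))
from numpy import *
c=read_camera("scene");d=read_camera("side")
print(proj(c,[[0,0,0],[.135,.533,.248]]),proj(d,[[0,0,0],[.135,.533,.248]]))
E
```

```text
[[227.19821053  93.94851174]
 [440.64856905   8.289523  ]] [[480.07579447 266.36256794]
 [537.0253478  588.48150157]]
```

View pics/c1.png

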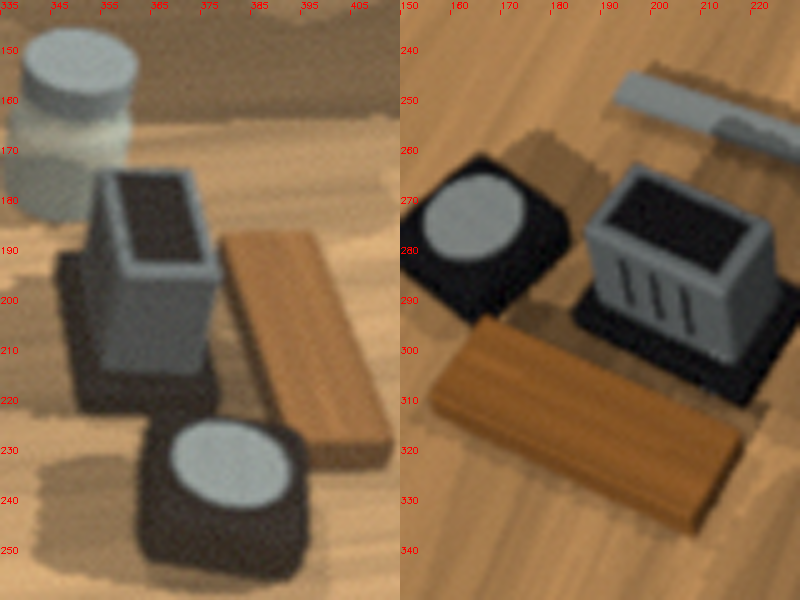

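View pics/c2.png

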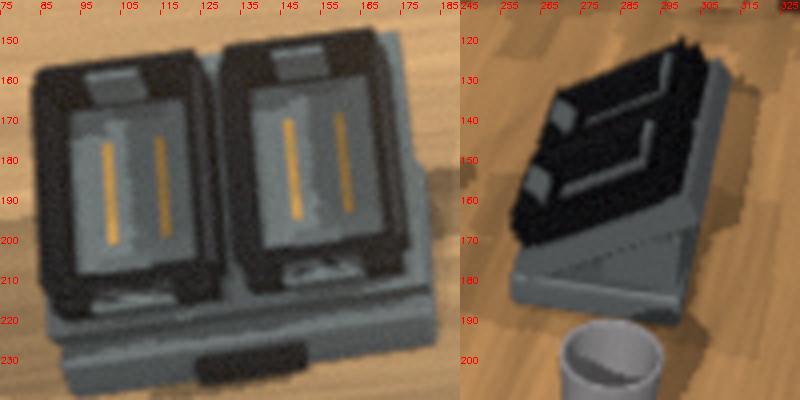

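Pack top corners, scene: (354.4,174.4), (373,174.4), (378.8,194.8), (358.8,195.3). Same corners in the side view: (196.8,263), (224.4,273.6), (215.6,286), (188,275.6). The charger's front bottom edge in the scene runs from (92.5,238.7) to (183.7,226.2).

Run:
```python
from workcell import *
from h import *
np.set_printoptions(precision=4,suppress=True)
c=read_camera("scene");d=read_camera("side")
# order: scene corners (-x,-y),( -x,+y),(+x,+y),(+x,-y)
s=[(354.4,174.4),(373,174.4),(378.8,194.8),(358.8,195.3)]
e=[(224.4,273.6),(215.6,286),(188,275.6),(196.8,263)]
e2=e
for nm,cc,l in(("scene",c,s),("side",d,e)):
    P=np.array([onplane(cc,*p,.066) for p in l]);print(nm,P[:,:2].ravel(),P.mean(0),"yaw",np.degrees(np.arctan2(*( (P[2]+P[3]-P[0]-P[1])[[1,0]]))),np.linalg.norm(np.roll(P,1,0)-P,axis=1))
for a,b in zip(s,e): print(tri([ray(c,*a),ray(d,*b)]))
F=np.array([onplane(c,*p,0) for p in[(92.5,238.7),(183.7,226.2)]]);v=F[1]-F[0];print("charger front",F,np.linalg.norm(v),np.degrees(np.arctan2(-v[0],v[1])))
yaw=np.arctan2(-v[0],v[1]);m=F.mean(0);print("centre",m-.0625*np.array([np.cos(yaw),np.sin(yaw),0]))
# offcut, tape: rough
O=np.array([onplane(c,*p,.018) for p in[(379,186.5),(398,186),(413.6,227),(395,228)]]);print("offcut",O[:,:2],O.mean(0))
print("glue top(.19)",onplane(c,246,181,.19),onplane(d,197.5,148,.19),"tin",onplane(c,241,155,.09),onplane(d,283,200,.09),"tape",onplane(c,335+231/5,140+464/5,.032),"jar",onplane(c,335+80/5,140+62/5,.07))
w=read_camera("wrist");R=w["extrinsics"];st=state();T=np.eye(4);T[:3,:3]=st["eef_rot"];T[:3,3]=st["tool_pos"]
print("cam in tool",np.linalg.inv(T)@np.linalg.inv(R),w["vertical_fov"],w["cx"],w["cy"])
```

```text
scene [0.5128 0.2152 0.5186 0.2507 0.5776 0.2398 0.5731 0.2034] [0.5455 0.2273 0.066 ] yaw -10.791037042601392 [0.0614 0.036  0.0599 0.0367]
side [0.509  0.2172 0.5154 0.2481 0.575  0.2414 0.5704 0.209 ] [0.5425 0.2289 0.066 ] yaw -7.038618024674257 [0.062  0.0316 0.06   0.0328]
(array([0.5098, 0.2161, 0.0638]), [np.float64(0.0003964783639284629), np.float64(0.00039647836392842393)])
(array([0.5166, 0.2497, 0.0657]), [np.float64(0.0019570949488218175), np.float64(0.0019570949488217954)])
(array([0.5758, 0.2406, 0.0644]), [np.float64(0.00017482804293120598), np.float64(0.00017482804293117692)])
(array([0.571 , 0.2058, 0.063 ]), [np.float64(0.0012945319276821288), np.float64(0.001294531927681953)])
charger front [[ 0.5422 -0.297   0.    ]
 [ 0.5363 -0.1256  0.    ]] 0.1714560762908749 1.9733415112475687
centre [ 0.4768 -0.2134  0.    ]
offcut [[0.5029 0.2781]
 [0.5077 0.3171]
 [0.6228 0.2981]
 [0.6199 0.2636]] [0.5633 0.2892 0.018 ]
glue top(.19) [ 0.6486 -0.0084  0.19  ] [0.6422 0.0014 0.19  ] tin [0.445  0.0004 0.09  ] [0.4419 0.0079 0.09  ] tape [0.6393 0.2269 0.032 ] jar [0.4459 0.2296 0.07  ]
cam in tool [[ 0.0005  0.2948 -0.9556 -0.1245]
 [ 1.     -0.0006  0.0003 -0.0003]
 [-0.0005 -0.9556 -0.2948 -0.0751]
 [ 0.      0.      0.      1.    ]] 59.704548331302306 251.5192927577323 189.13073291373186
```

Run:
```python
from workcell import *
from h import *
from scipy.spatial.transform import Rotation as Ro
np.set_printoptions(precision=4,suppress=True)
c=read_camera("scene")
for b in((415,107),(462,157)):
    p=onplane(c,*b,0);print(p,[proj(c,p+[0,0,z])[0] for z in(.1,.15,.2,.25,.3)])
st=state();R=st["eef_rot"];p=st["tool_pos"]
def goal(yaw,tgt):
    Y=np.radians(yaw);z=np.array([-np.cos(Y),-np.sin(Y),0]);x=np.array([0,0,-1.]);G=np.c_[x,np.cross(z,x),z]
    print((R.T@(np.array(tgt)-p)*1000).round(1),np.degrees(Ro.from_matrix(R.T@G).as_rotvec()).round(2))
goal(-9,[.544,.228,.16]); goal(-9,[.544,.228,.248])
```

```text
[0.1723 0.5136 0.    ] [array([424.339 ,  72.8794]), array([429.4768,  54.1078]), array([434.9702,  34.0375]), array([440.8572,  12.5287]), array([447.1819, -10.5787])]
[0.413  0.5171 0.    ] [array([477.0584, 119.434 ]), array([485.5129,  98.3425]), array([494.6897,  75.4493]), array([504.6855,  50.5129]), array([515.6149,  23.2472])]
[  88.2  195.4 -471.5] [-5.2  -0.   -0.02]
[   0.2  195.5 -471.5] [-5.2  -0.   -0.02]
```

>>> jog_arm(steps=[[-40, 0, 0, 0, 0, 0, 1], [-60, 30, -5, 0, 0, 0, 1], [-60, 75, -18, 0, 0, 0, 1], [-60, 120, -35, 0, 0, 0, 1], [-60, 150, -65, -2, 0, 0, 1], [-60, 165, -110, -5.2, 0, 0, 1], [-60, 172, -155, -5.2, 0, 0, 1], [-60, 178, -200, -5.2, 0, 0, 1]])

```text
clock: 1.2
tool_pos: [0.2862, 0.3103, 0.309]
eef_rot: [[0.001, -0.155, -0.988], [0.002, -0.988, 0.155], [-1.0, -0.002, -0.0]]
contact_force: [0.8, 2.0, -0.4]
grip_width: 0.0854
```

>>> jog_arm(steps=[[0, 0, -48, 0, 0, 0, 1], [10, 0, -96, 0, 0, 0, 1], [20, 0, -144, 0, 0, 0, 1], [30, 0, -192, 0, 0, 0, 1], [30, 0, -220, 0, 0, 0, 1], [30, 0, -220, 0, 0, 0, 1]])

```text
clock: 1.8
tool_pos: [0.5062, 0.2749, 0.2768]
eef_rot: [[-0.002, -0.159, -0.987], [-0.001, -0.987, 0.159], [-1.0, 0.001, 0.001]]
contact_force: [-1.1, -0.8, -0.3]
grip_width: 0.0853
```

```bash
cat >> h.py <<'E'
from scipy.spatial.transform import Rotation as Ro
np.set_printoptions(precision=4,suppress=True)
def down(yaw,tilt=0):
    Y=np.radians(yaw);t=np.radians(tilt);x=np.array([-np.sin(t)*np.cos(Y),-np.sin(t)*np.sin(Y),-np.cos(t)])
    y=np.array([np.sin(Y),-np.cos(Y),0]);return np.c_[x,y,np.cross(x,y)]
def goal(st,G,tgt):
    R=st["eef_rot"];print("shift",(R.T@(np.array(tgt)-st["tool_pos"])*1000).round(1),"turn",np.degrees(Ro.from_matrix(R.T@G).as_rotvec()).round(2))
E
python3 - <<'E'
from workcell import *
from h import *
st=state();print(st["clock"],st["tool_pos"],st["contact_force"])
goal(st,down(-9),[.544,.228,.16])
w=read_camera("wrist");cv2.imwrite("pics/w1.png",w["frame"][:,:,::-1])
P=np.array([[-33,-19],[-33,19],[33,19],[33,-19]])/1000;Y=np.radians(-9);Rz=np.array([[np.cos(Y),-np.sin(Y)],[np.sin(Y),np.cos(Y)]])
print(proj(w,np.c_[P@Rz.T+[.544,.228],[.066]*4]))
E
```

```text
1.8 [0.5062 0.2749 0.2768] [-1.1398 -0.8179 -0.2949]
shift [116.8  40.1 -45. ] turn [-0.14  0.08 -0.07]
[[310.2711 151.043 ]
 [272.7764 151.1193]
 [273.9421  82.7877]
 [313.7296  82.7068]]
```

View pics/w1.png

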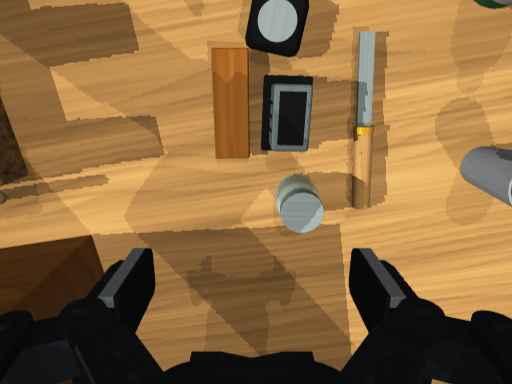

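The wrist picture shows the pack top outlined at about (270–312, 84–151). That agrees with my estimate to within 2 px, so I'm going down to grip it.

>>> jog_arm(steps=[[40, 20, -25, 0, 0, 0, 1], [80, 39, -45, 0, 0, 0, 1], [120, 39, -45, 0, 0, 0, 1], [160, 39, -45, 0, 0, 0, 1], [195, 39, -45, 0, 0, 0, 1], [220, 39, -45, 0, 0, 0, 1], [232, 39, -45, 0, 0, 0, 1], [233, 39, -45, 0, 0, 0, 1]])

```text
clock: 2.65
tool_pos: [0.5418, 0.2299, 0.0439]
eef_rot: [[-0.003, -0.157, -0.988], [-0.001, -0.988, 0.157], [-1.0, 0.001, 0.002]]
contact_force: [-0.2, -0.3, 0.4]
grip_width: 0.0853
```

>>> jog_arm(steps=[[0, 0, 0, 0, 0, 0, 0.6], [0, 0, 0, 0, 0, 0, 0.4], [0, 0, 0, 0, 0, 0, 0.2], [0, 0, 0, 0, 0, 0, 0], [0, 0, 0, 0, 0, 0, 0], [0, 0, 0, 0, 0, 0, 0], [0, 0, 0, 0, 0, 0, 0]])

```text
clock: 3.35
tool_pos: [0.5426, 0.2303, 0.0454]
eef_rot: [[-0.0, -0.157, -0.988], [0.0, -0.988, 0.157], [-1.0, -0.0, 0.0]]
contact_force: [-1.6, -0.0, 6.4]
grip_width: 0.0372
```

>>> jog_arm(steps=[[-8, 0, 0, 0, 0, 0, 0], [-30, 0, 0, 0, 0, 0, 0], [-75, 0, 0, 0, 0, 0, 0], [-120, 0, 0, 0, 0, 0, 0], [-165, 0, 0, 0, 0, 0, 0], [-210, 0, 0, 0, 0, 0, 0], [-250, 0, 0, 0, 0, 0, 0], [-255, 0, 0, 0, 0, 0, 0]])

```text
clock: 4.15
tool_pos: [0.5442, 0.2305, 0.3067]
eef_rot: [[0.009, -0.157, -0.988], [0.005, -0.988, 0.157], [-1.0, -0.006, -0.008]]
contact_force: [0.2, -0.2, -2.2]
grip_width: 0.0376
```

Run:
```python
from workcell import *
from h import *
st=state();print(st["clock"],st["tool_pos"],st["contact_force"],st["grip_width"],st["joints"])
for y in (.1,-.213): goal(st,down(2),[.40 if y<0 else .5,y,.32])
```

```text
4.15 [0.5442 0.2305 0.3067] [ 0.1798 -0.1797 -2.2125] 0.03764067454953191 [ 0.666   0.3251  0.3498  0.0016 -1.5858  0.7474]
shift [-14.3 135.8  23. ] turn [-11.02  -0.48   0.3 ]
shift [-16.6 460.6  72.7] turn [-11.02  -0.48   0.3 ]
```

>>> jog_arm(steps=[[-5, 45, 5, 0, 0, 0, 0], [-10, 90, 12, -2, 0, 0, 0], [-15, 135, 20, -5, 0, 0, 0], [-15, 180, 30, -8, 0, 0, 0], [-15, 225, 40, -11, 0, 0, 0], [-15, 270, 50, -11, 0, 0, 0], [-15, 315, 60, -11, 0, 0, 0], [-15, 360, 70, -11, 0, 0, 0]])

```text
clock: 4.95
tool_pos: [0.4166, -0.1153, 0.3181]
eef_rot: [[0.007, 0.035, -0.999], [0.006, -0.999, -0.035], [-1.0, -0.005, -0.007]]
contact_force: [1.2, -0.5, -3.1]
grip_width: 0.0374
```

>>> jog_arm(steps=[[0, 45, 15, 0, 0, 0, 0], [0, 90, 25, 0, 0, 0, 0], [0, 105, 30, 0, 0, 0, 0], [0, 105, 30, 0, 0, 0, 0], [0, 105, 30, 0, 0, 0, 0]])

```text
clock: 5.45
tool_pos: [0.3897, -0.2211, 0.3164]
eef_rot: [[0.005, 0.034, -0.999], [0.007, -0.999, -0.034], [-1.0, -0.007, -0.005]]
contact_force: [-0.7, 0.9, -3.7]
grip_width: 0.0374
```

Run:
```python
from workcell import *
from h import *
st=state();print(st["clock"],st["tool_pos"],st["eef_rot"],st["contact_force"],st["grip_width"],st["joints"])
w=read_camera("wrist");cv2.imwrite("pics/w2.png",w["frame"][:,:,::-1])
cv2.imwrite("pics/w2b.png",cv2.resize(w["frame"][:,:,::-1],(800,600),interpolation=cv2.INTER_CUBIC))
```

```text
5.45 [ 0.3897 -0.2211  0.3164] [[ 0.0053  0.0336 -0.9994]
 [ 0.0069 -0.9994 -0.0336]
 [-1.     -0.0067 -0.0055]] [-0.674   0.8502 -3.6549] 0.037407301071942976 [-0.1706  0.0374  0.0228 -0.0077 -1.5522  1.7751]
```

View pics/w2b.png

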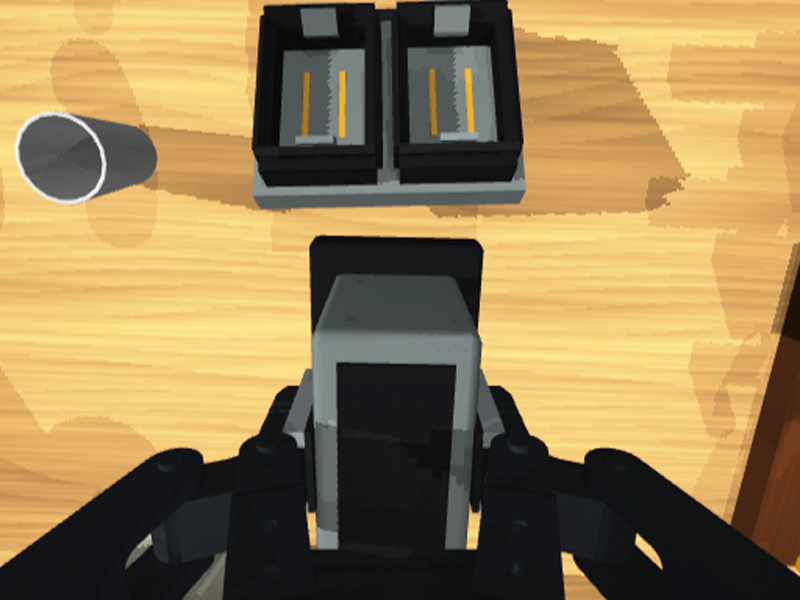

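The wrist picture shows both bays from above: the bay_a opening at about (255–380, 5–165) and bay_b at (395–525, 0–165) in the 800-px picture. The held pack is upright in the jaws. I'll project the charger model's known points and compare them with a zoom.

```bash
cat >> h.py <<'E'
def charger(x,y,yaw,dx=0):
    Y=np.radians(yaw);t=np.radians(32);Rz=Ro.from_euler('z',Y).as_matrix();B=Rz@Ro.from_euler('y',t).as_matrix()
    return {n:(B,np.array([x,y,0])+Rz@np.array([dx,s*.042,.075])) for n,s in(("a",1),("b",-1))}
E
python3 - <<'E'
from workcell import *
from h import *
import pickle
w=read_camera("wrist");pickle.dump(w,open("w2.pkl","wb"))
k=6;x0,y0=155,0;I=cv2.resize(w["frame"][0:135,155:345,::-1],None,fx=4.2,fy=4.2,interpolation=cv2.INTER_CUBIC);k=4.2
C=charger(.4768,-.2134,1.97)
for n,(B,o) in C.items():
    for z,xs,ys,col in((0,.0432,.0285,(0,255,0)),(.028,.0432,.0285,(0,0,255))):
        P=np.array([[a*xs,b*ys,z] for a,b in((-1,-1),(-1,1),(1,1),(1,-1))])@B.T+o
        q=proj(w,P);print(n,z,q.round(1).tolist())
        cv2.polylines(I,[((q-[x0,y0])*k).round().astype(int)],True,col,1)
for i in range(0,190,10): cv2.putText(I,str(x0+i),(int(i*k),560),0,.3,(255,0,0),1)
for j in range(0,135,10): cv2.putText(I,str(j),(0,int(j*k)),0,.35,(255,0,0),1)
cv2.imwrite("pics/w2c.png",I);print(I.shape)
E
```

```text
a 0 [[235.7, 113.2], [179.1, 113.1], [184.0, 40.3], [237.1, 40.3]]
a 0.028 [[234.1, 98.6], [172.6, 98.6], [178.4, 20.8], [235.7, 20.8]]
b 0 [[319.4, 113.4], [262.6, 113.3], [262.2, 40.3], [315.5, 40.3]]
b 0.028 [[325.2, 98.8], [263.4, 98.7], [263.0, 20.8], [320.5, 20.7]]
(567, 798, 3)
```

View pics/w2c.png

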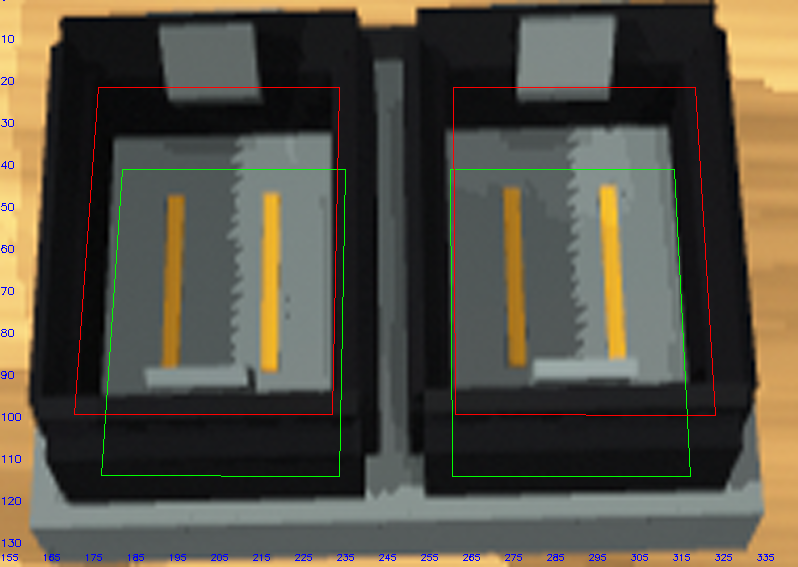

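The zoom shows the bay floors' far corners at (crop px) a: (113,137), (332,133) and b: (448,128), (667,125). That is about 9 mm further +x than the model, with about 1° more yaw. I'll solve the charger pose by least squares on the floor corners from wrist and scene.

Run:
```python
from workcell import *
from h import *
import pickle
from scipy.optimize import least_squares
w=pickle.load(open("w2.pkl","rb"));c=read_camera("scene")
W=[("a",(113,137),1,1),("a",(332,133),1,-1),("b",(448,128),1,1),("b",(667,125),1,-1)]
S=[("b",(70,112),-1,-1),("b",(180,98),-1,1),("a",(250,88),-1,-1),("a",(357,75),-1,1)]
def res(p,cams="ws",full=False):
    C=charger(p[0],p[1],p[2]*100);r=[]
    for cam_,L,k,o,tag in((w,W,4.2,(155,0),"w"),(c,S,4,(75,140),"s")):
        if tag not in cams: continue
        for n,uv,sx,sy in L:
            B,o3=C[n];q=proj(cam_,(B@np.array([sx*.0432,sy*.0285,0])+o3+[0,0,p[3] if len(p)>3 else 0]))[0]
            r+=list(q-(np.array(uv)/k+o))
    return np.array(r)
for cams in("w","s","ws"):
    f=least_squares(res,[.48,-.21,.02],args=(cams,),x_scale=.01);print(cams,f.x*[1,1,100],f.fun.round(1))
f=least_squares(res,[.48,-.21,.02,0]);print(f.x,f.fun.round(1))
```

```text
w [ 0.4857 -0.2118  3.1393] [-0.2 -0.   1.1 -0.2 -1.2  0.4  0.3 -0.1]
s [ 0.4836 -0.2156  2.4604] [-1.5 -0.2  1.6 -0.4 -1.6  0.3  1.5 -0. ]
ws [ 0.4857 -0.2127  3.7454] [ 0.4  0.9  1.5  0.  -0.7  0.4  0.8 -0.7 -0.7  0.9  2.6  0.2 -0.6  0.8
  2.5  0. ]
[ 0.4856 -0.2127  0.037   0.0014] [ 0.1  0.7  1.4 -0.1 -0.7  0.2  1.  -0.9 -0.9  0.2  2.4 -0.4 -0.7  0.2
  2.4 -0.6]
```

Run:
```python
from workcell import *
from h import *
import pickle
w=pickle.load(open("w2.pkl","rb"));st=state()
R,p=st["eef_rot"],st["tool_pos"]
def pk(x,y,z,h=.0454,dz=0): return p+R@np.array([h-z,-y,-x+dz])   # pack coords -> world
for n,q in(("foot bottom +x",[(42,27,0),(42,-27,0)]),("foot top",[(42,27,14),(42,-27,14)]),("body base",[(33,19,14),(33,-19,14)]),("body top",[(33,19,66),(33,-19,66)])):
    print(n,(np.vstack([proj(w,pk(*np.array(a)/1000)) for a in q])/.64).round(0).tolist(),(proj(w,pk(*np.array(q[0])/1000,dz=-.003))/.64).round(0))
C=charger(.4855,-.2122,3.0)
for n in"ab":
    B,o=C[n];G=np.c_[-B[:,2],-B[:,1],-B[:,0]]
    for h in(.075,.012):
        t=o+B[:,2]*(h+.0454)
        print(n,h,t);goal(st,G,t)
```

```text
foot bottom +x [[311.0, 239.0], [475.0, 239.0]] [[311. 230.]]
foot top [[304.0, 248.0], [482.0, 248.0]] [[304. 238.]]
body base [[332.0, 276.0], [455.0, 276.0]] [[331. 267.]]
body top [[304.0, 340.0], [482.0, 340.0]] [[303. 327.]]
a 0.075 [ 0.547  -0.1669  0.1771]
shift [ 141.3  -47.  -157.5] turn [ -0.81 -32.39   0.59]
a 0.012 [ 0.5137 -0.1687  0.1237]
shift [ 194.5  -46.2 -123.8] turn [ -0.81 -32.39   0.59]
b 0.075 [ 0.5514 -0.2508  0.1771]
shift [ 140.8   37.  -158.9] turn [ -0.81 -32.39   0.59]
b 0.012 [ 0.5181 -0.2526  0.1237]
shift [ 194.    37.8 -125.1] turn [ -0.81 -32.39   0.59]
```

>>> jog_arm(steps=[[0, -10, -40, 0, -8, 0, 0], [0, -25, -80, 0, -16, 0, 0], [10, -40, -120, -0.4, -24, 0.3, 0], [40, -47, -157, -0.8, -32.4, 0.6, 0], [75, -47, -157, -0.8, -32.4, 0.6, 0], [110, -47, -157, -0.8, -32.4, 0.6, 0], [125, -47, -157, -0.8, -32.4, 0.6, 0], [125, -47, -157, -0.8, -32.4, 0.6, 0]])

```text
clock: 6.4
tool_pos: [0.5464, -0.1656, 0.1898]
eef_rot: [[-0.534, 0.054, -0.843], [-0.028, -0.999, -0.046], [-0.845, -0.001, 0.535]]
contact_force: [-0.5, 0.4, -3.3]
grip_width: 0.0375
```

```bash
cat >> h.py <<'E'
def rel(st,C,h0=.0454):
    for n,(B,o) in C.items():
        v=B.T@(st["tool_pos"]-o)*1000;f=B.T@st["contact_force"]
        print(n,"TCP in bay mm",v.round(1),"height above floor",round(v[2]-h0*1000,1),"F bay",f.round(1))
E
python3 - <<'E'
from workcell import *
from h import *
st=state();C=charger(.4855,-.2122,3.0);print(st["clock"],st["contact_force"],st["joints"]);rel(st,C)
B,o=C["a"];G=np.c_[-B[:,2],-B[:,1],-B[:,0]]
for h in(.04,.012,0):goal(st,G,o+B[:,2]*(h+.0454))
w=read_camera("wrist");cv2.imwrite("pics/w3.png",cv2.resize(w["frame"][:,:,::-1],(800,600)))
E
```

```text
6.4 [-0.5234  0.3803 -3.3003] [-0.0021  0.7004  0.5253  0.0316 -1.9595  1.6307]
a TCP in bay mm [ -7.2   1.4 130.8] height above floor 85.4 F bay [ 1.3  0.4 -3.1]
b TCP in bay mm [ -7.2  85.4 130.8] height above floor 85.4 F bay [ 1.3  0.4 -3.1]
shift [45.4  1.4 -7.5] turn [ 0.11  0.35 -0.01]
shift [73.4  1.4 -7.6] turn [ 0.11  0.35 -0.01]
shift [85.4  1.4 -7.7] turn [ 0.11  0.35 -0.01]
```

View pics/w3.png

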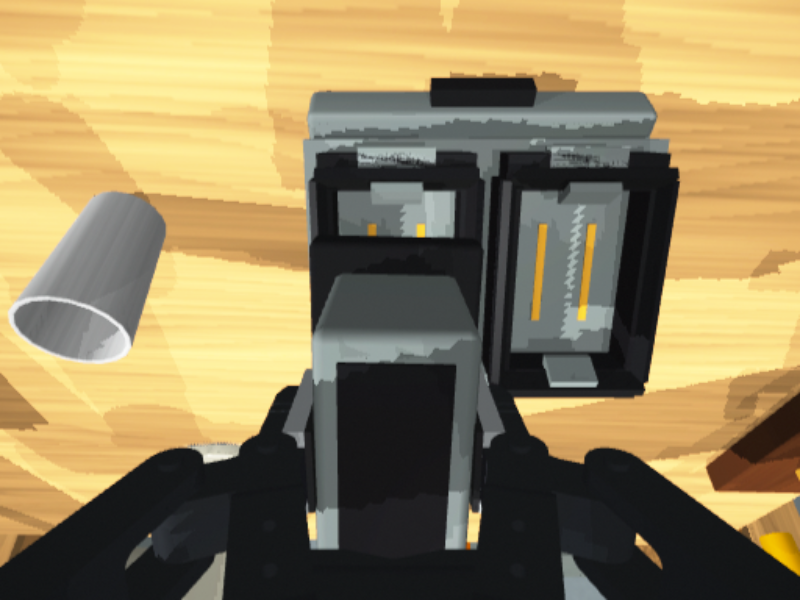

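The wrist picture shows the pack square above bay_a and all of bay_b. The bay_b floor corners are at (525,188), (627,190), (612,353) and (512,349), and the bay_a far floor corners at (337,190) and (455,190). I'm refitting the charger pose from these.

Run:
```python
from workcell import *
from h import *
from scipy.optimize import least_squares
w=read_camera("wrist")
W=[("b",(525,188),1,1),("b",(627,190),1,-1),("b",(612,353),-1,-1),("b",(512,349),-1,1),("a",(337,190),1,1),("a",(455,190),1,-1)]
def res(p,ex=()):
    C=charger(p[0],p[1],p[2]*100);r=[]
    for i,(n,uv,sx,sy) in enumerate(W):
        if i in ex: continue
        B,o3=C[n];r+=list(proj(w,B@np.array([sx*.0432,sy*.0285,0])+o3)[0]/.64-uv)
    return np.array(r)
print(res([.4855,-.2122,.03]).round(0))
for ex in((),(4,5)):
    f=least_squares(res,[.48,-.21,.03],args=(ex,),x_scale=.01);print(f.x,f.fun.round(1))
```

```text
[-15.  -2.  -0.  -4.  -7.  -2. -13.   2.  -1.  -4.  -1.  -4.]
[ 0.4839 -0.2158  0.0404] [-10.2   0.7   5.3  -2.8   0.6  -1.7  -6.2   3.2   5.7   0.9   4.3  -0.6]
[ 0.4841 -0.2172  0.0285] [-5.7  0.9  9.  -0.7  1.2 -0.3 -4.9  3.4]
```

>>> jog_arm(steps=[[15, 1.5, -7.5, 0.1, 0.35, 0, 0], [35, 1.5, -7.5, 0.1, 0.35, 0, 0], [48, 1.5, -7.5, 0.1, 0.35, 0, 0], [48, 1.5, -7.5, 0.1, 0.35, 0, 0], [48, 1.5, -7.5, 0.1, 0.35, 0, 0]])

```text
clock: 7.0
tool_pos: [0.5289, -0.1692, 0.1518]
eef_rot: [[-0.519, 0.052, -0.853], [-0.03, -0.999, -0.043], [-0.854, 0.003, 0.52]]
contact_force: [0.9, 0.4, -3.9]
grip_width: 0.0377
```

```bash
cat > s.py <<'E'
from workcell import *
from h import *
import sys
st=state();C=charger(.4855,-.2124,3.0);print(st["clock"],st["grip_width"]);rel(st,C)
n=sys.argv[1];B,o=C[n];G=np.c_[-B[:,2],-B[:,1],-B[:,0]];goal(st,G,o+B[:,2]*.0454)
if len(sys.argv)>2:
    w=read_camera("wrist");cv2.imwrite(f"pics/{sys.argv[2]}.png",cv2.resize(w["frame"][:300,120:400,::-1],None,fx=2,fy=2,interpolation=cv2.INTER_CUBIC))
E
python3 s.py a w4
```

```text
7.0 0.03767624881123108
a TCP in bay mm [-2.  -1.1 89.3] height above floor 43.9 F bay [ 2.9  0.4 -2.8]
b TCP in bay mm [-2.  82.9 89.3] height above floor 43.9 F bay [ 2.9  0.4 -2.8]
shift [44.  -1.2 -1.5] turn [-0.08 -0.65 -0.14]
```

View pics/w4.png

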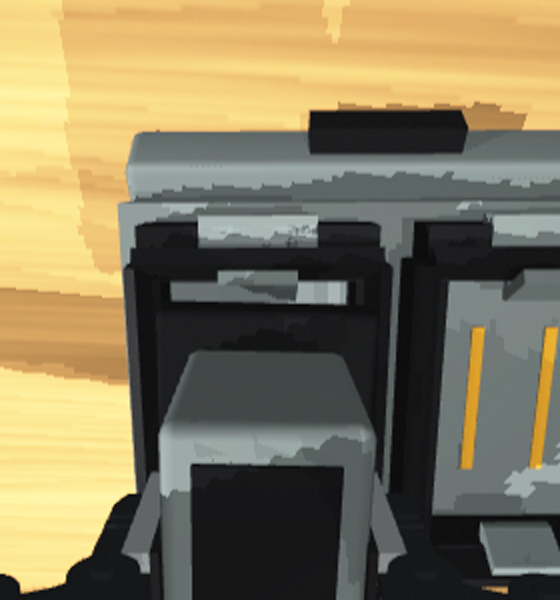

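>>> jog_arm(steps=[[3, -2, -1.5, 0, -0.65, -0.1, 0], [8, -2, -1.5, 0, -0.65, -0.1, 0], [11, -2, -1.5, 0, -0.65, -0.1, 0], [11, -2, -1.5, 0, -0.65, -0.1, 0], [11, -2, -1.5, 0, -0.65, -0.1, 0]])

```text
clock: 7.55
tool_pos: [0.5245, -0.1675, 0.1415]
eef_rot: [[-0.529, 0.052, -0.847], [-0.029, -0.999, -0.043], [-0.848, 0.002, 0.53]]
contact_force: [-0.4, -0.3, -2.9]
grip_width: 0.0375
```

```bash
python3 s.py a
```

```text
7.55 0.03751733991869271
a TCP in bay mm [-0.2  0.8 78.3] height above floor 32.9 F bay [ 1.2 -0.3 -2.7]
b TCP in bay mm [-0.2 84.8 78.3] height above floor 32.9 F bay [ 1.2 -0.3 -2.7]
shift [32.9  0.7 -0.2] turn [-0.09  0.01 -0.05]
```

Well aligned. I'll go down in small steps and watch the force.

>>> jog_arm(steps=[[2, 0, -0.3, 0, 0, 0, 0], [4, 0, -0.3, 0, 0, 0, 0], [6, 0, -0.3, 0, 0, 0, 0], [8, 0, -0.3, 0, 0, 0, 0], [9, 0, -0.3, 0, 0, 0, 0], [9, 0, -0.3, 0, 0, 0, 0]])

```text
clock: 8.15
tool_pos: [0.5199, -0.1678, 0.1336]
eef_rot: [[-0.529, 0.051, -0.847], [-0.029, -0.999, -0.043], [-0.848, 0.002, 0.53]]
contact_force: [-0.3, 0.9, -4.4]
grip_width: 0.0379
```

```bash
python3 s.py a w5
```

```text
8.15 0.03788598074615977
a TCP in bay mm [ 0.1  0.8 69.1] height above floor 23.7 F bay [ 2.2  0.9 -3.9]
b TCP in bay mm [ 0.1 84.8 69.1] height above floor 23.7 F bay [ 2.2  0.9 -3.9]
shift [23.7  0.8  0.1] turn [-0.09  0.01 -0.05]
```

View pics/w5.png

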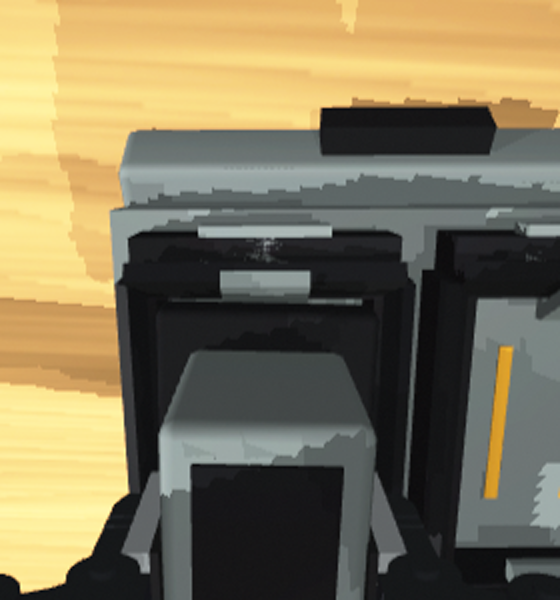

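The picture shows the foot (157–378) centred between bay_a's walls (120–410), starting to enter. I'll go on down.

>>> jog_arm(steps=[[2, 0, 0, 0, 0, 0, 0], [4, 0, 0, 0, 0, 0, 0], [6, 0, 0, 0, 0, 0, 0], [8, 0, 0, 0, 0, 0, 0], [8, 0, 0, 0, 0, 0, 0]])

```text
clock: 8.7
tool_pos: [0.5175, -0.1686, 0.1304]
eef_rot: [[-0.524, 0.053, -0.85], [-0.032, -0.999, -0.043], [-0.851, 0.004, 0.525]]
contact_force: [3.9, 1.6, 13.0]
grip_width: 0.0375
```

```bash
python3 s.py a
```

```text
8.7 0.037500724890187784
a TCP in bay mm [-0.3  0.1 65.1] height above floor 19.7 F bay [-3.5  1.4 13.1]
b TCP in bay mm [-0.3 84.1 65.1] height above floor 19.7 F bay [-3.5  1.4 13.1]
shift [19.7 -0.  -0.2] turn [-0.08 -0.33 -0.25]
```

>>> jog_arm(steps=[[4, 0, 0, 0, 0.3, 0.2, 0], [7, 0, 0, 0, 0.3, 0.2, 0], [9, 0, 0, 0, 0.3, 0.2, 0], [9, 0, 0, 0, 0.3, 0.2, 0]])

```text
clock: 9.1
tool_pos: [0.5149, -0.169, 0.1294]
eef_rot: [[-0.512, 0.058, -0.857], [-0.039, -0.998, -0.045], [-0.858, 0.011, 0.514]]
contact_force: [3.2, 6.8, 28.2]
grip_width: 0.0375
```

```bash
python3 s.py a
```

```text
9.1 0.03745376014529064
a TCP in bay mm [-2.  -0.2 62.9] height above floor 17.5 F bay [-11.9   6.6  25.8]
b TCP in bay mm [-2.  83.8 62.9] height above floor 17.5 F bay [-11.9   6.6  25.8]
shift [17.5 -0.4 -1.6] turn [-0.02 -1.1  -0.7 ]
```

>>> jog_arm(steps=[[-5, -1.2, 0, 0, -1.1, -0.7, 0], [-5, -1.2, 0, 0, -1.1, -0.7, 0], [-5, -1.2, 0, 0, -1.1, -0.7, 0], [-5, -1.2, 0, 0, -1.1, -0.7, 0]])

```text
clock: 9.5
tool_pos: [0.5168, -0.1676, 0.1327]
eef_rot: [[-0.53, 0.052, -0.846], [-0.027, -0.999, -0.044], [-0.847, -0.0, 0.531]]
contact_force: [-0.8, -0.0, -2.5]
grip_width: 0.0372
```

```bash
python3 s.py a; python3 -c "
from workcell import *
print(state()['moment'])"
```

```text
9.5 0.037160476384332806
a TCP in bay mm [-2.1  1.1 66.8] height above floor 21.4 F bay [ 0.7  0.  -2.6]
b TCP in bay mm [-2.1 85.1 66.8] height above floor 21.4 F bay [ 0.7  0.  -2.6]
shift [21.4  1.1 -2.1] turn [-0.03  0.09  0.02]
[ 0.09865855 -2.26594837  0.01851146]
```

```bash
cat > slip.py <<'E'
from workcell import *
from h import *
import pickle
w0=pickle.load(open("w2.pkl","rb"))["frame"];w=read_camera("wrist")["frame"]
g=lambda I:cv2.Sobel(cv2.cvtColor(I,cv2.COLOR_RGB2GRAY),cv2.CV_32F,0,1)
gx=lambda I:cv2.Sobel(cv2.cvtColor(I,cv2.COLOR_RGB2GRAY),cv2.CV_32F,1,0)
for nm,(x,y,ww,hh),f in(("top front edge",(222,222,65,20),g),("side edges",(195,235,115,60),gx),("base/body edge",(225,168,60,16),g)):
    r=cv2.matchTemplate(f(w)[y-14:y+hh+14,x-14:x+ww+14],f(w0)[y:y+hh,x:x+ww],cv2.TM_CCOEFF_NORMED);_,m,_,l=cv2.minMaxLoc(r);print(nm,"shift px",l[0]-14,l[1]-14,round(m,2))
print(state()["moment"])
E
python3 slip.py
```

```text
top front edge shift px -10 4 0.83
side edges shift px -1 4 0.72
base/body edge shift px 4 -2 0.88
[ 0.1307 -2.2754  0.0002]
```

Run:
```python
from workcell import *
from h import *
r=lambda I,k:cv2.resize(I[:,:,::-1],None,fx=k,fy=k,interpolation=cv2.INTER_CUBIC)
w=read_camera("wrist")["frame"];d=read_camera("side")["frame"];c=read_camera("scene")["frame"]
A=r(w[95:245,165:345],3);D=r(d[95:195,235:335],3);S=r(c[140:240,75:190],2.5)
O=np.zeros((600,800,3),np.uint8);A=A[:450];O[:450,:540]=A[:, :540]
D=cv2.resize(D,(260,260));O[:260,540:]=D;S=cv2.resize(S,(260,226));O[265:491,540:]=S
cv2.imwrite("pics/x1.png",O)
```

```text
(no output)
```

View pics/x1.png

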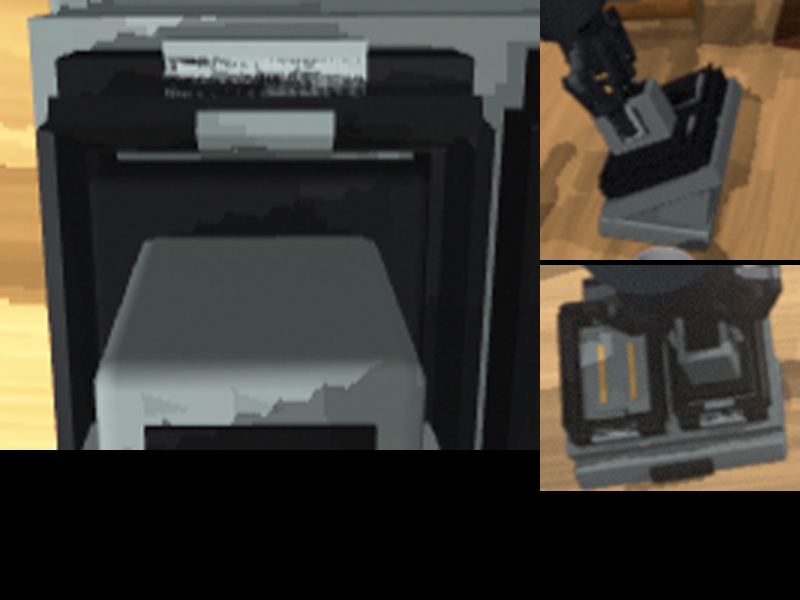

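The composite shows the foot's +x edge at about v 158–172 (crop). The floor is still visible as a thin strip at v 155, just past the tooth, whose slope spans v 110–150. I'll check that against the model.

Run:
```python
from workcell import *
from h import *
w=read_camera("wrist");st=state();B,o=charger(.4855,-.2124,3.0)["a"]
R,p=st["eef_rot"],st["tool_pos"]
f=lambda P:((proj(w,P)-[165,95])*3).round(0)
for n,q in(("tooth tip",(37.2,0,20)),("tooth top@wall",(43.2,0,33)),("wall top inner",(43.2,0,30)),("floor far",(43.2,0,0)),("tip occl",(37.2,28.5,20)),("wall y+ top inner",(30,28.5,27)),("wall y- top inner",(30,-28.5,27)),("wall y+ outer?",(0,28.5,27))):
    print(n,f(B@(np.array(q)/1000)+o))
for n,q in(("foot bot",(42,0,0)),("foot top",(42,0,14)),("foot top y+",(42,27,14)),("foot top y-",(42,-27,14)),("body base",(33,0,14)),("body top",(33,0,66))):
    for a in(0,2.7):
        x,y,z=np.array(q)/1000;c,s=np.cos(np.radians(a)),np.sin(np.radians(a));zz=z-.046;X=x*c-zz*s;Z=x*s+zz*c
        print(n,a,f(p+R@np.array([-Z,-y,-X])))
```

```text
tooth tip [[267. 191.]]
tooth top@wall [[268. 171.]]
wall top inner [[268. 168.]]
floor far [[267. 139.]]
tip occl [[104. 191.]]
wall y+ top inner [[100. 241.]]
wall y- top inner [[435. 241.]]
wall y+ outer? [[108. 404.]]
foot bot 0 [[261. 178.]]
foot bot 2.7 [[261. 168.]]
foot top 0 [[261. 195.]]
foot top 2.7 [[262. 188.]]
foot top y+ 0 [[ 92. 195.]]
foot top y+ 2.7 [[ 89. 188.]]
foot top y- 0 [[431. 195.]]
foot top y- 2.7 [[434. 189.]]
body base 0 [[261. 250.]]
body base 2.7 [[261. 243.]]
body top 0 [[262. 372.]]
body top 2.7 [[262. 385.]]
```

Run:
```python
from workcell import *
from h import *
w=read_camera("wrist");st=state();T=np.eye(4);T[:3,:3]=st["eef_rot"];T[:3,3]=st["tool_pos"];E0=w["extrinsics"]@T  # tool->cam
C=charger(.4855,-.2124,3.0)
def pred(R,p,k,off,L):
    R=np.array(R);U,_,V=np.linalg.svd(R);T=np.eye(4);T[:3,:3]=U@V;T[:3,3]=p;v=dict(w);v["extrinsics"]=E0@np.linalg.inv(T)
    for b,n,q in L: B,o=C[b];print(b,n,((proj(v,B@(np.array(q)/1000)+o)[0]-off)*k).round(0))
L=[(b,n,q) for b in"ab" for n,q in(("floor +x",(43.2,0,0)),("tip +x",(37.2,0,20)),("ttop +x",(43.2,0,33)),("wall+x in",(43.2,28.5,30)),("tip -x",(-37.2,0,20)),("ttop -x",(-43.2,0,33)),("floor -x",(-43.2,0,0)))]
print("w3");pred([[-0.534,0.054,-0.843],[-0.028,-0.999,-0.046],[-0.845,-0.001,0.535]],[.5464,-.1656,.1898],1/.64,0,L)
print("w5");pred([[-0.529,0.051,-0.847],[-0.029,-0.999,-0.043],[-0.848,0.002,0.53]],[.5199,-.1678,.1336],2,[120,0],L[:4])
print("w2");pred([[.0053,.0336,-.9994],[.0069,-.9994,-.0336],[-1,-.0067,-.0055]],[.3897,-.2211,.3164],4.2,[155,0],L)
```

```text
w3
a floor +x [397. 188.]
a tip +x [397. 206.]
a ttop +x [398. 196.]
a wall+x in [331. 195.]
a tip -x [397. 359.]
a ttop -x [397. 382.]
a floor -x [396. 353.]
b floor +x [572. 188.]
b tip +x [585. 207.]
b ttop +x [598. 197.]
b wall+x in [528. 195.]
b tip -x [568. 359.]
b ttop -x [576. 382.]
b floor -x [555. 354.]
w5
a floor +x [266. 289.]
a tip +x [267. 324.]
a ttop +x [267. 312.]
a wall+x in [152. 309.]
w2
a floor +x [224. 135.]
a tip +x [212.  96.]
a ttop +x [205.  33.]
a wall+x in [85. 46.]
a tip -x [204. 373.]
a ttop -x [194. 364.]
a floor -x [216. 441.]
b floor +x [556. 128.]
b tip +x [564.  89.]
b ttop +x [569.  25.]
b wall+x in [445.  38.]
b tip -x [578. 366.]
b ttop -x [585. 357.]
b floor -x [570. 435.]
```

The tooth now sits about 6 mm further out than modelled, and the gap at the foot's end is about 1 mm. So the foot is in the pocket, but the pack has pivoted about 2.7° in the pads, +x end up, which jammed it. I'll level it and press again.

>>> jog_arm(steps=[[0, 0, -0.8, 0, -1.3, 0, 0], [0, 0, -1.6, 0, -2.7, 0, 0], [2, 0, -1.6, 0, -2.7, 0, 0], [4, 0, -1.6, 0, -2.7, 0, 0], [6, 0, -1.6, 0, -2.7, 0, 0], [6, 0, -1.6, 0, -2.7, 0, 0]])

```text
clock: 10.4
tool_pos: [0.5151, -0.1677, 0.1273]
eef_rot: [[-0.569, 0.052, -0.821], [-0.029, -0.999, -0.043], [-0.822, -0.0, 0.57]]
contact_force: [-0.1, -0.2, -4.0]
grip_width: 0.0372
```

```bash
python3 s.py a; python3 slip.py
```

```text
10.4 0.03722399779326186
a TCP in bay mm [-0.7  1.1 61.2] height above floor 15.8 F bay [ 2.  -0.2 -3.4]
b TCP in bay mm [-0.7 85.1 61.2] height above floor 15.8 F bay [ 2.  -0.2 -3.4]
shift [15.8  1.1 -1.4] turn [-0.03  2.75  0.02]
top front edge shift px 4 4 0.82
side edges shift px -1 4 0.73
base/body edge shift px 4 -2 0.88
[ 0.0578 -2.3937  0.0116]
```

>>> jog_arm(steps=[[2, 0, 0, 0, 0, 0, 0], [4, 0, 0, 0, 0, 0, 0], [6, 0, 0, 0, 0, 0, 0], [8, 0, 0, 0, 0, 0, 0], [8, 0, 0, 0, 0, 0, 0]])

```text
clock: 10.95
tool_pos: [0.5103, -0.1679, 0.1207]
eef_rot: [[-0.569, 0.052, -0.82], [-0.029, -0.999, -0.043], [-0.821, -0.0, 0.57]]
contact_force: [-0.1, -0.8, -3.4]
grip_width: 0.0369
```

```bash
python3 s.py a; python3 slip.py
```

```text
10.95 0.03688257828821969
a TCP in bay mm [-1.2  1.1 53.1] height above floor 7.7 F bay [ 1.6 -0.7 -3. ]
b TCP in bay mm [-1.2 85.1 53.1] height above floor 7.7 F bay [ 1.6 -0.7 -3. ]
shift [ 7.6  1.1 -1.6] turn [-0.03  2.77  0.03]
top front edge shift px 5 4 0.81
side edges shift px -1 5 0.72
base/body edge shift px 4 -2 0.88
[ 0.1637 -2.4928 -0.0336]
```

>>> jog_arm(steps=[[2, 0, -0.5, 0, 0, 0, 0], [4, 0, -0.5, 0, 0, 0, 0], [6, 0, -0.5, 0, 0, 0, 0], [8, 0, -0.5, 0, 0, 0, 0], [8, 0, -0.5, 0, 0, 0, 0]])

```text
clock: 11.5
tool_pos: [0.5064, -0.1681, 0.1142]
eef_rot: [[-0.569, 0.052, -0.821], [-0.03, -0.999, -0.043], [-0.822, 0.0, 0.57]]
contact_force: [0.7, 0.8, -2.1]
grip_width: 0.0374
```

```bash
python3 s.py a; python3 slip.py
```

```text
11.5 0.037404671569530853
a TCP in bay mm [-1.1  1.1 45.5] height above floor 0.1 F bay [ 1.8  0.7 -1.4]
b TCP in bay mm [-1.1 85.1 45.5] height above floor 0.1 F bay [ 1.8  0.7 -1.4]
shift [ 0.1  1.1 -1.1] turn [-0.02  2.72  0.  ]
top front edge shift px 4 4 0.81
side edges shift px -1 4 0.73
base/body edge shift px 3 -2 0.76
[ 0.2759 -2.3094 -0.1307]
```

>>> jog_arm(steps=[[2, 0, 0, 0, 0, 0, 0], [4, 0, 0, 0, 0, 0, 0], [6, 0, 0, 0, 0, 0, 0], [6, 0, 0, 0, 0, 0, 0]])

```text
clock: 11.95
tool_pos: [0.5064, -0.168, 0.114]
eef_rot: [[-0.561, 0.055, -0.826], [-0.034, -0.998, -0.044], [-0.827, 0.003, 0.562]]
contact_force: [11.9, 9.8, 20.0]
grip_width: 0.0375
```

```bash
python3 s.py a; python3 slip.py
```

```text
11.95 0.03748388405543258
a TCP in bay mm [-1.   1.3 45.3] height above floor -0.1 F bay [-0.1  9.2 23.5]
b TCP in bay mm [-1.  85.3 45.3] height above floor -0.1 F bay [-0.1  9.2 23.5]
shift [-0.1  1.3 -1. ] turn [ 0.04  2.19 -0.24]
top front edge shift px 3 3 0.83
side edges shift px -1 4 0.74
base/body edge shift px 5 -1 0.8
[ 2.133  -0.3277 -1.5198]
```

>>> jog_arm(steps=[[5, 0.6, -0.5, 0, 1.1, 0, 0], [7, 1, -1, 0, 2.2, 0, 0], [8, 1, -1, 0, 2.2, 0, 0], [8, 1, -1, 0, 2.2, 0, 0]])

```text
clock: 12.4
tool_pos: [0.5068, -0.1682, 0.1132]
eef_rot: [[-0.518, 0.058, -0.853], [-0.035, -0.998, -0.047], [-0.854, 0.005, 0.52]]
contact_force: [11.4, 12.5, 29.6]
grip_width: 0.0375
```

```bash
python3 s.py a; python3 slip.py
```

```text
12.4 0.03750770015318499
a TCP in bay mm [-0.3  1.  44.9] height above floor -0.5 F bay [-5.5 11.9 31.5]
b TCP in bay mm [-0.3 85.  44.9] height above floor -0.5 F bay [-5.5 11.9 31.5]
shift [-0.5  1.  -0.3] turn [ 0.13 -0.69 -0.44]
top front edge shift px -9 1 0.81
side edges shift px -1 4 0.75
base/body edge shift px 4 2 0.79
[ 3.9203  0.967  -2.5242]
```

Pack is seated, h about 0 under a 30 N press. Next, the tug in stages.

>>> jog_arm(steps=[[-1, -0.5, 0, 0, -0.5, -0.4, 0], [-2, -0.5, 0, 0, -0.5, -0.4, 0], [-3.5, -0.5, 0, 0, -0.5, -0.4, 0], [-5, -0.5, 0, 0, -0.5, -0.4, 0], [-5, -0.5, 0, 0, -0.5, -0.4, 0]])

```text
clock: 12.95
tool_pos: [0.5088, -0.1677, 0.1167]
eef_rot: [[-0.528, 0.054, -0.847], [-0.028, -0.999, -0.046], [-0.849, -0.001, 0.529]]
contact_force: [0.8, -0.6, -4.4]
grip_width: 0.0374
```

```bash
python3 s.py a; python3 slip.py
```

```text
12.95 0.03735102852624945
a TCP in bay mm [-0.4  1.5 49. ] height above floor 3.6 F bay [ 3.  -0.6 -3.3]
b TCP in bay mm [-0.4 85.5 49. ] height above floor 3.6 F bay [ 3.  -0.6 -3.3]
shift [ 3.6  1.5 -0.4] turn [ 0.12 -0.07 -0.01]
top front edge shift px -10 1 0.81
side edges shift px -1 3 0.75
base/body edge shift px 2 1 0.89
[-0.0224 -2.3281  0.1279]
```

>>> jog_arm(steps=[[-1, 0, 0, 0, 0, 0, 0], [-2, 0, 0, 0, 0, 0, 0], [-3, 0, 0, 0, 0, 0, 0], [-4, 0, 0, 0, 0, 0, 0], [-5, 0, 0, 0, 0, 0, 0], [-5, 0, 0, 0, 0, 0, 0]])

```text
clock: 13.6
tool_pos: [0.5118, -0.1675, 0.1213]
eef_rot: [[-0.527, 0.054, -0.848], [-0.028, -0.999, -0.047], [-0.849, -0.001, 0.528]]
contact_force: [0.0, -0.7, -3.5]
grip_width: 0.0378
```

```bash
python3 s.py a; python3 slip.py
```

```text
13.6 0.037754321421997215
a TCP in bay mm [-0.3  1.5 54.4] height above floor 9.0 F bay [ 1.8 -0.7 -3. ]
b TCP in bay mm [-0.3 85.5 54.4] height above floor 9.0 F bay [ 1.8 -0.7 -3. ]
shift [ 9.   1.5 -0.3] turn [ 0.12 -0.13 -0.02]
top front edge shift px -9 1 0.83
side edges shift px -1 3 0.75
base/body edge shift px 0 1 0.88
[ 0.0561 -2.3137 -0.0722]
```

>>> jog_arm(steps=[[4, 0.3, 0, 0, 0, 0, 0], [8, 0.3, 0, 0, 0, 0, 0], [12, 0.3, 0, 0, 0, 0, 0], [16, 0.3, 0, 0, 0, 0, 0], [19, 0.3, 0, 0, 0, 0, 0], [19, 0.3, 0, 0, 0, 0, 0]])

```text
clock: 14.25
tool_pos: [0.5066, -0.1678, 0.1131]
eef_rot: [[-0.515, 0.059, -0.855], [-0.033, -0.998, -0.049], [-0.857, 0.003, 0.516]]
contact_force: [13.8, 12.4, 37.3]
grip_width: 0.0376
```

```bash
python3 s.py a
```

```text
14.25 0.037624109399403416
a TCP in bay mm [-0.4  1.4 44.7] height above floor -0.7 F bay [-7.5 11.6 39.2]
b TCP in bay mm [-0.4 85.4 44.7] height above floor -0.7 F bay [-7.5 11.6 39.2]
shift [-0.7  1.4 -0.4] turn [ 0.22 -0.94 -0.36]
```

>>> jog_arm(steps=[[-1, 0, 0, 0, 0, 0, 0], [-1.5, 0, 0, 0, 0, 0, 0]])

```text
clock: 14.45
tool_pos: [0.508, -0.1677, 0.1155]
eef_rot: [[-0.512, 0.059, -0.857], [-0.034, -0.998, -0.049], [-0.858, 0.004, 0.513]]
contact_force: [0.4, -0.1, -4.6]
grip_width: 0.0376
```

>>> jog_arm(steps=[[-1.5, 0, 0, 0, 0, 0, 0]])

```text
clock: 14.55
tool_pos: [0.5078, -0.1675, 0.1157]
eef_rot: [[-0.514, 0.059, -0.855], [-0.033, -0.998, -0.049], [-0.857, 0.003, 0.515]]
contact_force: [-0.0, -0.6, -4.6]
grip_width: 0.0374
```

>>> jog_arm(steps=[[-1.5, 0, 0, 0, 0, 0, 0]])

```text
clock: 14.65
tool_pos: [0.5079, -0.1675, 0.1161]
eef_rot: [[-0.516, 0.058, -0.854], [-0.032, -0.998, -0.049], [-0.856, 0.002, 0.517]]
contact_force: [-0.5, 0.4, -4.3]
grip_width: 0.0373
```

>>> jog_arm(steps=[[-1.5, 0, 0, 0, 0, 0, 0]])

```text
clock: 14.75
tool_pos: [0.508, -0.1676, 0.1164]
eef_rot: [[-0.519, 0.058, -0.853], [-0.032, -0.998, -0.048], [-0.854, 0.002, 0.52]]
contact_force: [-0.2, 0.3, -4.1]
grip_width: 0.0374
```

>>> jog_arm(steps=[[-1.5, 0, 0, 0, 0, 0, 0]])

```text
clock: 14.85
tool_pos: [0.5084, -0.1676, 0.117]
eef_rot: [[-0.52, 0.057, -0.852], [-0.031, -0.998, -0.048], [-0.853, 0.002, 0.521]]
contact_force: [0.0, 0.3, -3.6]
grip_width: 0.0367
```

```bash
python3 s.py a
```

```text
14.85 0.03668408949603216
a TCP in bay mm [-0.9  1.5 49. ] height above floor 3.6 F bay [ 1.9  0.3 -3. ]
b TCP in bay mm [-0.9 85.5 49. ] height above floor 3.6 F bay [ 1.9  0.3 -3. ]
shift [ 3.6  1.5 -0.9] turn [ 0.2  -0.59 -0.23]
```

Bay_a lets the pack lift 4.3 mm with no load above its weight, twice, after a 40 N press, so its catches are the worn pair. Moving to bay_b.

>>> jog_arm(steps=[[-10, 0, 0, 0.2, -0.6, -0.2, 0], [-25, 0, -0.3, 0.2, -0.6, -0.2, 0], [-45, 0, -0.3, 0.2, -0.6, -0.2, 0], [-60, 5, -0.3, 0.2, -0.6, -0.2, 0], [-60, 40, -0.3, 0.2, -0.6, -0.2, 0], [-60, 75, -0.3, 0.2, -0.6, -0.2, 0], [-60, 84, -0.3, 0.2, -0.6, -0.2, 0], [-60, 84, -0.3, 0.2, -0.6, -0.2, 0]])

```text
clock: 15.65
tool_pos: [0.5441, -0.251, 0.1673]
eef_rot: [[-0.531, 0.05, -0.846], [-0.027, -0.999, -0.042], [-0.847, 0.0, 0.531]]
contact_force: [0.2, -0.0, -3.6]
grip_width: 0.0374
```

```bash
python3 s.py b;python3 slip.py
```

```text
15.65 0.03735733807489347
a TCP in bay mm [ -1.  -83.6 108.2] height above floor 62.8 F bay [ 2.1 -0.  -3. ]
b TCP in bay mm [ -1.    0.4 108.2] height above floor 62.8 F bay [ 2.1 -0.  -3. ]
shift [62.8  0.4 -1.1] turn [-0.13  0.11  0.07]
top front edge shift px -10 0 0.79
side edges shift px -1 2 0.77
base/body edge shift px 5 2 0.85
[ 0.1079 -2.2772 -0.0215]
```

>>> jog_arm(steps=[[8, -0.8, -0.4, 0, 0.1, 0, 0], [18, -0.8, -0.4, 0, 0.1, 0, 0], [28, -0.8, -0.4, 0, 0.1, 0, 0], [34, -0.8, -0.4, 0, 0.1, 0, 0], [37, -0.8, -0.4, 0, 0.1, 0, 0], [37, -0.8, -0.4, 0, 0.1, 0, 0]])

```text
clock: 16.3
tool_pos: [0.5252, -0.2495, 0.1362]
eef_rot: [[-0.528, 0.052, -0.847], [-0.027, -0.999, -0.044], [-0.848, -0.0, 0.529]]
contact_force: [-0.1, 1.0, -3.5]
grip_width: 0.0367
```

```bash
python3 s.py b
```

```text
16.3 0.03674517700046673
a TCP in bay mm [ -0.5 -81.1  71.9] height above floor 26.5 F bay [ 1.8  1.  -3. ]
b TCP in bay mm [-0.5  2.9 71.9] height above floor 26.5 F bay [ 1.8  1.  -3. ]
shift [26.5  2.9 -0.4] turn [-0.02 -0.05  0.03]
```

>>> jog_arm(steps=[[0, 1.5, 0, 0, 0, 0, 0], [2, 1.5, 0, 0, 0, 0, 0], [4, 1.5, 0, 0, 0, 0, 0], [6, 1.5, 0, 0, 0, 0, 0], [8, 1.5, 0, 0, 0, 0, 0], [8, 1.5, 0, 0, 0, 0, 0]])

```text
clock: 16.9
tool_pos: [0.5206, -0.2513, 0.1289]
eef_rot: [[-0.529, 0.051, -0.847], [-0.027, -0.999, -0.044], [-0.848, -0.001, 0.53]]
contact_force: [1.9, -1.2, -1.8]
grip_width: 0.0372
```

```bash
python3 s.py b
```

```text
16.9 0.03721309193832932
a TCP in bay mm [ -0.6 -82.6  63.2] height above floor 17.8 F bay [ 2.5 -1.3 -0.5]
b TCP in bay mm [-0.6  1.4 63.2] height above floor 17.8 F bay [ 2.5 -1.3 -0.5]
shift [17.8  1.4 -0.6] turn [-0.02  0.01  0.06]
```

Slight contact only, so it isn't jamming this time. Going on down.

>>> jog_arm(steps=[[3, 0, 0, 0, 0, 0, 0], [6, 0, 0, 0, 0, 0, 0], [9, 0, 0, 0, 0, 0, 0], [9, 0, 0, 0, 0, 0, 0]])

```text
clock: 17.3
tool_pos: [0.5152, -0.2515, 0.1206]
eef_rot: [[-0.531, 0.051, -0.846], [-0.026, -0.999, -0.044], [-0.847, -0.001, 0.531]]
contact_force: [0.2, -2.7, -5.5]
grip_width: 0.0376
```

```bash
python3 s.py b; python3 slip.py
```

```text
17.3 0.03756340758387678
a TCP in bay mm [ -0.7 -82.6  53.3] height above floor 7.9 F bay [ 3.  -2.7 -4.6]
b TCP in bay mm [-0.7  1.4 53.3] height above floor 7.9 F bay [ 3.  -2.7 -4.6]
shift [ 7.9  1.4 -0.7] turn [-0.02  0.08  0.09]
top front edge shift px -9 1 0.8
side edges shift px -1 3 0.75
base/body edge shift px 5 2 0.85
[-0.5228 -2.581   0.4829]
```

>>> jog_arm(steps=[[3, 0.6, 0, 0, 0, 0, 0], [6, 0.6, 0, 0, 0, 0, 0], [9, 0.6, 0, 0, 0, 0, 0], [13, 0.6, 0, 0, 0, 0, 0], [16, 0.6, 0, 0, 0, 0, 0], [16, 0.6, 0, 0, 0, 0, 0]])

```text
clock: 17.95
tool_pos: [0.5104, -0.2521, 0.1137]
eef_rot: [[-0.521, 0.055, -0.852], [-0.031, -0.998, -0.045], [-0.853, 0.003, 0.522]]
contact_force: [8.7, 11.7, 27.0]
grip_width: 0.0374
```

```bash
python3 s.py b; python3 slip.py
```

```text
17.95 0.03737608714932721
a TCP in bay mm [ -1.2 -82.9  44.9] height above floor -0.5 F bay [-6.4 11.2 27.9]
b TCP in bay mm [-1.2  1.1 44.9] height above floor -0.5 F bay [-6.4 11.2 27.9]
shift [-0.5  1.1 -1.2] turn [ 0.03 -0.52 -0.24]
top front edge shift px -10 1 0.86
side edges shift px -1 4 0.75
base/body edge shift px 5 2 0.84
[ 3.1603  0.1724 -1.8634]
```

Seated on bay_b's floor under about 31 N. Now the tug.

>>> jog_arm(steps=[[-1, 0, 0, 0, -0.5, -0.2, 0], [-2, 0, 0, 0, -0.5, -0.2, 0], [-3, 0, 0, 0, -0.5, -0.2, 0], [-4, 0, 0, 0, -0.5, -0.2, 0], [-5, 0, 0, 0, -0.5, -0.2, 0], [-5, 0, 0, 0, -0.5, -0.2, 0]])

```text
clock: 18.6
tool_pos: [0.5118, -0.2517, 0.1162]
eef_rot: [[-0.532, 0.052, -0.845], [-0.026, -0.999, -0.045], [-0.846, -0.002, 0.533]]
contact_force: [-4.8, -1.8, -15.2]
grip_width: 0.0372
```

```bash
python3 s.py b; python3 slip.py
```

```text
18.6 0.03717534601660781
a TCP in bay mm [ -1.3 -82.7  47.8] height above floor 2.4 F bay [  3.9  -1.6 -15.5]
b TCP in bay mm [-1.3  1.3 47.8] height above floor 2.4 F bay [  3.9  -1.6 -15.5]
shift [ 2.4  1.4 -1.3] turn [0.03 0.19 0.09]
top front edge shift px -9 1 0.85
side edges shift px -1 4 0.74
base/body edge shift px -7 1 0.87
[-0.3098 -3.3936  0.3373]
```

It holds: 12.5 N above the pack's weight, at about 2.9 mm lift. One slightly firmer, held pull.

>>> jog_arm(steps=[[-2.7, 0, 0, 0, 0, 0, 0], [-2.7, 0, 0, 0, 0, 0, 0], [-2.7, 0, 0, 0, 0, 0, 0], [-2.7, 0, 0, 0, 0, 0, 0], [-2.7, 0, 0, 0, 0, 0, 0]])

```text
clock: 19.15
tool_pos: [0.5118, -0.2517, 0.1164]
eef_rot: [[-0.536, 0.051, -0.843], [-0.024, -0.999, -0.045], [-0.844, -0.003, 0.536]]
contact_force: [-6.4, -2.7, -16.9]
grip_width: 0.0371
```

```bash
python3 s.py b; python3 slip.py
```

```text
19.15 0.03705813901198824
a TCP in bay mm [ -1.4 -82.6  47.9] height above floor 2.5 F bay [  3.4  -2.4 -17.8]
b TCP in bay mm [-1.4  1.4 47.9] height above floor 2.5 F bay [  3.4  -2.4 -17.8]
shift [ 2.5  1.4 -1.5] turn [0.02 0.42 0.22]
top front edge shift px -8 2 0.78
side edges shift px -1 4 0.74
base/body edge shift px 4 1 0.92
[-0.8227 -3.5999  0.6893]
```

Held 17.8 N total with no slip. Letting it down and releasing.

>>> jog_arm(steps=[[1, 0, 0, 0, 0.3, 0.2, 0], [2, 0, 0, 0, 0.3, 0.2, 0], [3, 0, 0, 0, 0.3, 0.2, 0], [3.3, 0, 0, 0, 0.3, 0.2, 0], [3.3, 0, 0, 0, 0.3, 0.2, 0]])

```text
clock: 19.7
tool_pos: [0.5104, -0.2518, 0.1142]
eef_rot: [[-0.53, 0.053, -0.846], [-0.028, -0.999, -0.045], [-0.848, 0.0, 0.531]]
contact_force: [1.6, 0.4, -2.4]
grip_width: 0.0368
```

```bash
python3 s.py b
```

```text
19.7 0.03681011304541242
a TCP in bay mm [ -1.5 -82.6  45.3] height above floor -0.1 F bay [ 2.6  0.3 -1.2]
b TCP in bay mm [-1.5  1.4 45.3] height above floor -0.1 F bay [ 2.6  0.3 -1.2]
shift [-0.1  1.4 -1.5] turn [ 0.02  0.05 -0.02]
```

>>> jog_arm(steps=[[0, 0, 0, 0, 0, 0, 0.3], [0, 0, 0, 0, 0, 0, 0.5], [0, 0, 0, 0, 0, 0, 0.65], [0, 0, 0, 0, 0, 0, 0.65], [0, 0, 0, 0, 0, 0, 0.65]])

```text
clock: 20.2
tool_pos: [0.5103, -0.2519, 0.1145]
eef_rot: [[-0.53, 0.053, -0.846], [-0.028, -0.999, -0.045], [-0.848, 0.0, 0.531]]
contact_force: [0.3, -0.3, 0.5]
grip_width: 0.0556
```

```bash
python3 s.py b
```

```text
20.2 0.055616605416260914
a TCP in bay mm [ -1.7 -82.7  45.5] height above floor 0.1 F bay [-0.  -0.3  0.6]
b TCP in bay mm [-1.7  1.3 45.5] height above floor 0.1 F bay [-0.  -0.3  0.6]
shift [ 0.1  1.3 -1.7] turn [ 0.01  0.06 -0.03]
```

Released. Now withdraw straight out.

>>> jog_arm(steps=[[-10, 0, 0, 0, 0, 0, 0.65], [-25, 0, 0, 0, 0, 0, 0.65], [-45, 0, 0, 0, 0, 0, 0.65], [-70, 0, 0, 0, 0, 0, 0.65], [-100, 0, 0, 0, 0, 0, 0.65], [-130, 0, 0, 0, 0, 0, 0.65], [-130, 0, 0, 0, 0, 0, 0.65]])

```text
clock: 20.9
tool_pos: [0.5811, -0.2485, 0.2275]
eef_rot: [[-0.525, 0.053, -0.85], [-0.031, -0.999, -0.044], [-0.851, 0.003, 0.526]]
contact_force: [0.4, 0.2, -0.1]
grip_width: 0.0556
```

Run:
```python
from workcell import *
from h import *
print(state()["clock"],state()["contact_force"])
r=lambda I,s:cv2.resize(I[:,:,::-1],s,interpolation=cv2.INTER_AREA)
w=read_camera("wrist")["frame"];d=read_camera("side")["frame"];c=read_camera("scene")["frame"]
O=np.zeros((600,800,3),np.uint8);O[:300,:400]=r(w,(400,300));O[:300,400:]=r(d,(400,300));O[300:,:400]=r(c,(400,300));O[300:,400:]=r(c[130:250,60:220],(400,300))
cv2.imwrite("pics/end.png",O)
for n,I in(("scene",c),("side",d)):
    a=cv2.imread(f"pics/{n}0.png")[:,:,::-1]
    for t,(x,y,ww,hh) in ({"jar":(335,143,28,40),"offcut":(378,184,38,50),"tape":(360,220,40,36),"chisel":(303,165,28,75),"glue":(226,175,46,102),"tin":(225,145,34,40)} if n=="scene" else {"jar":(240,275,30,40),"offcut":(155,292,65,48),"tape":(147,260,38,35),"glue":(186,142,32,72),"tin":(268,188,30,44),"chisel":(190,242,90,36)}).items():
        r_=cv2.matchTemplate(I[y-8:y+hh+8,x-8:x+ww+8],np.ascontiguousarray(a[y:y+hh,x:x+ww]),cv2.TM_CCOEFF_NORMED);_,m,_,l=cv2.minMaxLoc(r_);print(n,t,l[0]-8,l[1]-8,round(m,2))
```

```text
20.9 [ 0.3761  0.1596 -0.1384]
scene jar 0 0 0.58
scene offcut 0 0 0.97
scene tape 0 0 0.93
scene chisel 0 0 0.81
scene glue 0 0 0.99
scene tin 0 0 0.99
side jar 0 0 0.92
side offcut -2 3 0.73
side tape 0 0 0.99
side glue 0 0 1.0
side tin 0 0 0.98
side chisel 0 0 0.66
```

View pics/end.png

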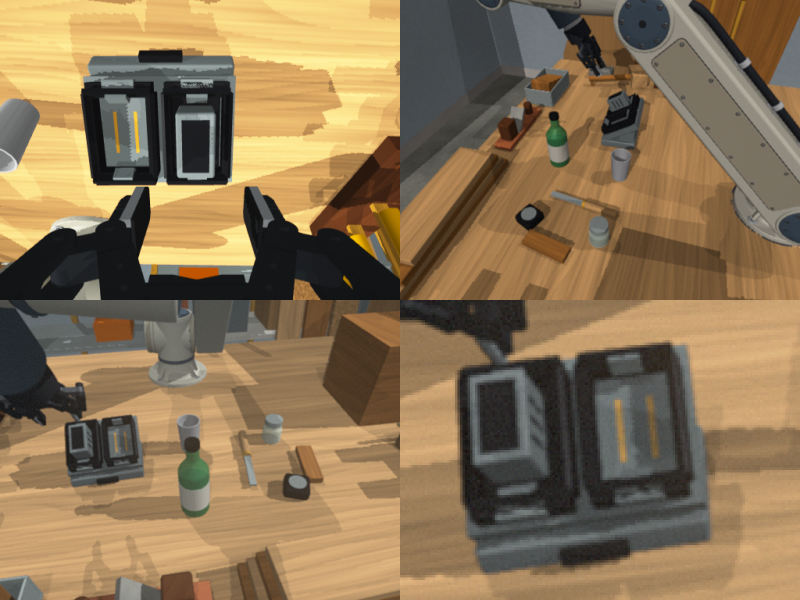

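The end picture shows the pack standing in bay_b with the gripper clear. The bystanders look undisturbed, and matching the first pictures gives zero shift for all of them except one low-score match on the offcut in the side view. Handing in.

```bash
python3 -c "
from workcell import *
print(hand_in())"
```

```text
the job is handed in; nothing more can be done
None
```

The pack is latched in bay_b, released and left standing there, and I handed the job in at about 21 s.

- **Bay_a (worn):** The first insertion jammed at up to about 29 N, with the pack pivoting slightly in the jaws. I backed off and re-aligned. I then pressed it home twice, at up to about 40 N, and both times it lifted free with no load beyond its weight. That meant bay_a has the worn catches.
- **Bay_b (sound):** I pressed it home at about 28 N. It rose about 3 mm and then held two tugs, loading the catches with about 12.5 N and then 15 N, without slipping. I let it back down, opened the jaws and withdrew along the bay axis.
- **Last checks:** The contact force was near zero, and the final picture shows the pack seated in bay_b with the gripper clear. Matching against the first pictures gave zero shift for every bystander except the offcut in the side view, which showed (-2, 3) px at a low score of 0.73. The scene view gave zero shift for the offcut at 0.97, so I put the difference down to the pack and its shadow being gone. The jar in the scene view and the chisel in the side view also matched weakly (0.58 and 0.66), but with zero shift.

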